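# Right the toppled storage jar against the instrument case

## Robot

A 7-joint arm with a two-finger parallel gripper is mounted at the origin on the work surface. World frame = base frame: x ahead of the robot, y to its left, z up, the work surface at z = 0. Lengths are in mm, angles in rad, forces in N, time in s.
With the tool pointing down it reaches from about 400 to 900 mm from the base axis. Payload 5.5 kg.
Tool frame: the origin (TCP) lies between the finger pads; the fingertips stand 11 mm ahead of it and the grasp point (between the pads) lies 8 mm behind it; z points along the fingers, y is the direction in which the jaws open and shut (so a half turn about z gives the same grasp; the last joint's range is limited). The gripper opens to 85 mm and grips with 20 to 120 N. Pads are 22 mm wide; open, the fingers measure 114 mm over their backs; the gripper's body (76 mm by 85 mm) begins 54 mm behind the grasp point. The pads swing forward as they close: fully open they stand 13 mm farther back than shut.
Start: joints at [-1.083, 0.501, -0.427, 1.55, 0.221, 1.138, -0.21], TCP at [144.854, 633.654, 242.31] pointing down, gripper open.
Joint ranges: [-2.88, 2.88], [-0.31, 2.03], [-1.54, 1.56], [0.2, 2.42], [-1.41, 4.55], [0.19, 2.02], [-2.57, 2.57]. Speed limits (rad/s): [2.57, 2.57, 3.14, 3.14, 3.14, 3.14, 3.14].

## Interface

Orientations are given as a rotation vector (axis times angle).
In Python, from station import robot gives the robot as it stands.
- The arm moves only by the tool send_rows, never from a script. Its argument "commands" is a list of rows, each an object of numbers: "claw": the gripper's target within -1 to 1 (fully open at 1, half-way at 0, shut at -1); "x", "y", "z": the shift along the tool's x, y, z in cm; "spin": the turn about the tool's z in rad. A call has 1 to 10 rows; each row is the pose to reach, as a shift and turn from the pose measured when the call began, along the tool's axes at that moment; what a row does not reach only later rows make up. A row lasts 1/8 s, in which the tool goes at most 62.5 mm and 10.7 degrees, less where a joint would pass 70% of its speed; a pose out of reach is approached as far as the arm can. A call with a gripper value outside its range is refused whole. The fingers move at their own pace and stop on an object; the grip force is fixed at half the most. Time passes only in rows, so rows that repeat a pose let the fingers close. It gives the time, the measured TCP pose, the force and the opening at its end, in the units of the state.
- robot.observe(): the state, without advancing time (a new reading comes with each control period).
- robot.read_camera(name): name is "scene" or "top"; returns (picture, depth): 420x560x3 uint8, blue, green, red; 420x560 float32, mm along the optical axis (not along the pixel's ray), 0 where there is no reading.
- robot.camera_params(name): a dict with "fx", "fy", "cx", "cy" (pixels), "rvec" (rotation vector, rad) and "tvec" (3), from world to camera coordinates, as OpenCV has them. Camera axes: x right, y down, z forward; pixel columns grow to the right and rows downward; lengths in mm; the calibration is good to about 2 mm. A picture is of the moment at which its call begins. camera_params takes no time and is no camera call.
- robot.finish_job(): hands the job in, once; it reports no verdict.
The state is a dict: "t": time; "q": joint angles; "dq": joint speeds; "joint_torque": joint torques, N m; "ee_pos": TCP position; "tool_rot": TCP orientation; "contact_force": force on the tool from outside, world axes, zero at the start; "ft_torque": the same for the moment, N m; "width": finger opening in mm.
Only numpy, scipy, OpenCV 4.12 (cv2) and the standard library are available. Lean on these libraries where they do the work, as an engineer would, in place of code of your own. Each camera call takes 0.05 s, during which the arm holds its last target.

## Task

The square storage jar has toppled over beside the grey instrument case and is too wide to grip. Push it back until its underside is against the side of the case, then, keeping up a gentle push on its lid, work the lid end upwards until the jar stands upright on the bench, right up against the case. Do not press hard on the case, and leave the other things on the bench where they are.

Things in the scene. Friction and masses are not known exactly. Their poses are not given: they have to be found in the camera images.
- jar: Closed rigid square white plastic jar: body 104 x 104 mm, 82 mm high, flat underside; then a 3 mm gap and a round grey screw lid 98 mm across, 22 mm high. 107 mm high in all; 0.3 to 0.52 kg, centred 40 mm from the underside. Origin at the middle of its underside; z runs from there through the lid. It starts lying on a flat side, z level and away from the flank, too wide to grip anywhere.
- jar_lid (a point): Middle of the lid's flat outer face, on the jar's axis, 107 mm from the underside; axes as the jar's. While the jar lies, this point is 52 mm above the bench and the lid's face is upright, reaching from 3 to 101 mm above the bench. The underside starts 25 to 70 mm from the flank, up to 0.15 rad askew to it.
- flank (a point): The point on the bench at the foot of the case's flank, midway along it. The flank is a smooth, slippery upright wall of thin sheet steel, 380 mm long, 178 mm high (friction about 0.3; jar on bench and fingers on lid about 0.6); pressed with over 30 N it may dent. Axes of this point: y points level out of the case towards the jar, square to the flank; x runs level along it; z up.
- controller: The grey rack-width instrument case with a flat black box on top, 380 (x) x 430 (y) x 178 mm, 218 mm with the box; fixed to the bench. Origin at the middle of its underside; the flank is its side at y = +215 mm.
- gonio: Bystander: small metal goniometer head on a round foot 60 mm across, 96 mm high. Origin at the middle of its underside.
- vials: Bystander: white vial block 62 x 110 mm, 59 mm high with the vials. Origin at the middle of its underside.
- bottle: Bystander: round brown glass bottle 54 mm across, 115 mm high. Origin at the middle of its underside.
- driver: Bystander: black-handled screwdriver lying flat, 170 mm long. Origin in its middle.
- bin: Bystander: open blue parts bin 110 x 150 x 60 mm. Origin at the middle of its underside.
- mouse: Bystander: black computer mouse 105 x 60 mm, 35 mm high. Origin at the middle of its underside.
- slidebox: Bystander: flat cardboard box 100 x 130 x 35 mm. Origin at the middle of its underside.
There are look-alikes about, which are no part of the job. What is shaped like the jar but green or orange is not meant.

How it is judged:
By the outcome, as a careful person would: the job done as asked, in the order asked, and still so for the second after the job is handed in, with the robot touching nothing.
It also fails if it takes over 72 s, if anything falls off the work surface, if the arm or the gripper's body presses on something with over 40 N, if the wrist force passes 120 N, or if a joint passes its speed limit or range.

## Working session

There is one attempt and no reset: what is moved stays moved. The work goes in short steps, Python scripts to look and compute and a tool call to move; the robot and the scene stay as the last step left them, time stands still between calls to the robot, and variables do not carry over. Pictures are saved under pics/ and viewed, and the job is handed in when it is done.

Besides the shell and the picture viewer there is one more tool, called after "Call:" by a JSON object that holds its "name" and its "arguments". send_rows: Moves the arm, as the interface text tells. Its arguments: {"type":"object","properties":{"commands":{"type":"array"}},"required":["commands"]}

```bash
mkdir -p pics; ls; python3 - <<'E'
from station import robot
import cv2,numpy as np
print(robot.observe())
for n in("scene","top"):
    p,d=robot.read_camera(n); cv2.imwrite(f"pics/{n}0.png",p); np.save(f"pics/{n}0.npy",d); print(robot.camera_params(n))
E
```

```text
pics
{'t': 0.0, 'q': array([-1.08277034,  0.50185648, -0.42677113,  1.55143718,  0.2208243 ,
        1.13831959, -0.21031396]), 'dq': array([-0.00228404, -0.00018206,  0.00089069, -0.00028482, -0.00132067,
        0.00059059, -0.00040177]), 'joint_torque': array([-2.43108207e-04, -5.69510436e+01, -5.81607252e+00, -2.80939329e+01,
        1.06758520e-02,  1.16550460e-02, -1.76078032e-05]), 'ee_pos': array([144.82396854, 632.97193042, 241.2574954 ]), 'tool_rot': array([-3.52335492e-01, -3.12151503e+00,  3.05305926e-03]), 'contact_force': array([ 0.23285395, -1.04796355, -0.66925064]), 'ft_torque': array([0.06514616, 0.02790656, 0.00414899]), 'width': 85.69404486724675}
{'fx': 445.7292496794486, 'fy': 445.7292496794486, 'cx': 286.0585122620929, 'cy': 210.9373295451956, 'rvec': array([ 1.15840145,  2.49291945, -0.82951107]), 'tvec': array([ 285.65772422, -289.37033544, 1751.34898373])}
{'fx': 511.92114324557167, 'fy': 511.92114324557167, 'cx': 267.7698156710063, 'cy': 203.33274001808329, 'rvec': array([ 2.2041034 , -2.16810374,  0.11157378]), 'tvec': array([  50.02566883,  515.29705946, 1580.39659552])}
```

View pics/scene0.png

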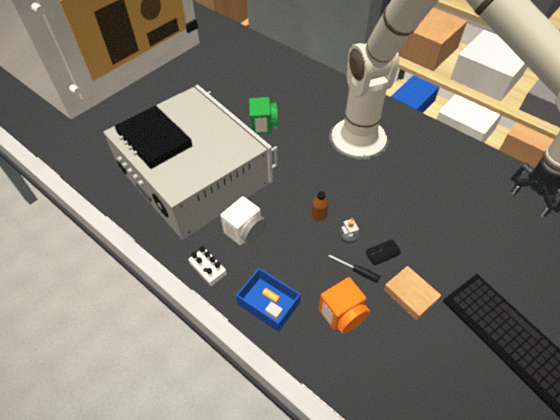

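View pics/top0.png

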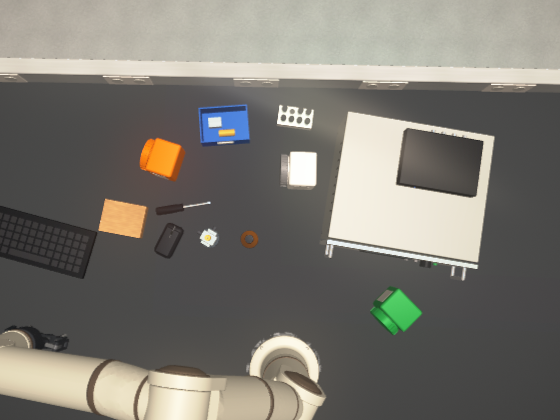

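```bash
cat > h.py <<'E'
import cv2,numpy as np
from station import robot
def cam(n):
    c=robot.camera_params(n); R=cv2.Rodrigues(c["rvec"])[0]; return c,R,np.asarray(c["tvec"])
def plane(n,uv,z):
    c,R,t=cam(n); uv=np.atleast_2d(uv).astype(float)
    r=np.c_[(uv[:,0]-c["cx"])/c["fx"],(uv[:,1]-c["cy"])/c["fy"],np.ones(len(uv))]@R
    o=-R.T@t; s=(z-o[2])/r[:,2]; return o+r*s[:,None]
def cloud(n,d):
    c,R,t=cam(n); v,u=np.indices(d.shape)
    P=np.stack([(u-c["cx"])/c["fx"]*d,(v-c["cy"])/c["fy"]*d,d],-1)
    return (P-t)@R
E
python3 - <<'E'
from h import *
p=cv2.imread("pics/top0.png"); d=np.load("pics/top0.npy"); P=cloud("top",d)
np.set_printoptions(suppress=True,precision=1)
print("bench",np.median(P[200:330,100:280,2]))
for nm,box,zr in(("case",(100,290,325,500),(165,190)),("jar",(130,210,270,325),(60,120))):
    a,b,c,e=box; m=np.zeros(d.shape,np.uint8); m[a:b,c:e]=1
    m&=((P[...,2]>zr[0])&(P[...,2]<zr[1])).astype(np.uint8)
    print(nm,m.sum(),np.median(P[m>0][:,2]))
    Q=P[m>0][:,:2].astype(np.float32); r=cv2.minAreaRect(Q); print(r); print(cv2.boxPoints(r))
# jar colours
hsv=cv2.cvtColor(p,cv2.COLOR_BGR2HSV)
w=np.zeros(d.shape,np.uint8); w[140:200,284:322]=(hsv[140:200,284:322,2]>170)*255
w=cv2.morphologyEx(w,cv2.MORPH_OPEN,np.ones((3,3)))
cs=max(cv2.findContours(w,0,2)[0],key=cv2.contourArea); r=cv2.minAreaRect(cs);bp=cv2.boxPoints(r); print(bp); print(plane("top",bp,104)); q=plane("top",bp,104);print(np.linalg.norm(np.diff(q,axis=0),axis=1))
# rows across the jar
for y in (155,160,165,170,175,180,185): print(y,[int(x) for x in P[y,274:345:3,2]])
I=cv2.resize(p[120:260,260:360],None,fx=6,fy=4.2,interpolation=cv2.INTER_NEAREST); I=cv2.resize(p[130:210,260:360],None,fx=7,fy=7,interpolation=cv2.INTER_CUBIC); cv2.imwrite("pics/z1.png",I)
# case flank edge
for yy in range(125,240,15):
    xs=[x for x in range(318,360) if P[yy,x,2]>150]; print(yy,xs[0],P[yy,xs[0]],P[yy,xs[1]])
E
```

```text
bench 0.31706294910560484
case 15189 176.6998706209166
((549.818115234375, -346.60906982421875), (431.7060546875, 387.0841064453125), 81.401611328125)
[[ 326.2 -531.1]
 [ 708.9 -589. ]
 [ 773.5 -162.1]
 [ 390.7 -104.2]]
jar 1224 101.33833138140471
((614.410888671875, -29.113136291503906), (107.06548309326172, 106.00687408447266), 88.70350646972656)
[[560.2 -81.4]
 [666.2 -83.8]
 [668.6  23.2]
 [562.6  25.6]]
[[284. 152.]
 [316. 152.]
 [316. 185.]
 [284. 185.]]
[[662.4  13.7 104. ]
 [664.3 -82.3 104. ]
 [564.7 -83.1 104. ]
 [563.   12.4 104. ]]
[96.  99.6 95.5]
155 [3, 0, 0, 74, 68, 99, 102, 95, 102, 104, 98, 103, 102, 107, 102, 5, -10, -3, -2, -9, 28, 100, 175, 176]
160 [-3, -1, 56, 85, 90, 91, 108, 103, 109, 100, 103, 101, 99, 100, -3, -1, 0, 2, 0, -2, 51, 127, 178, 175]
165 [-4, 7, 77, 97, 94, 102, 104, 100, 105, 103, 95, 104, 102, 105, -6, -1, -1, -5, 1, 0, 64, 140, 175, 172]
170 [2, -1, 89, 100, 100, 93, 97, 103, 106, 109, 105, 103, 103, 97, -2, -3, 0, 4, 4, 14, 90, 148, 180, 173]
175 [2, 4, 88, 95, 93, 95, 105, 100, 101, 101, 100, 103, 106, 108, 0, -6, -4, -1, 0, 29, 113, 171, 178, 177]
180 [-3, 0, 79, 85, 82, 96, 99, 103, 101, 100, 107, 103, 100, 105, 1, 2, -7, 2, 2, 56, 119, 175, 171, 178]
185 [-4, 7, 65, 54, 54, 98, 96, 99, 100, 104, 96, 103, 101, 105, 0, 0, 2, 7, -4, 72, 146, 177, 175, 175]
125 344 [ 736.3 -158.   153.1] [ 730.1 -156.7  178.4]
140 342 [ 688.4 -149.8  169. ] [ 686.7 -151.3  177.1]
155 340 [ 643.3 -143.1  175.9] [ 643.7 -146.2  174.3]
170 338 [ 600.4 -137.9  173.3] [ 599.2 -139.5  181.2]
185 335 [ 557.6 -130.2  169. ] [ 556.2 -131.2  181.5]
200 332 [ 515.8 -123.8  155.2] [ 514.2 -124.1  173.1]
215 330 [ 472.  -117.2  162.7] [ 471.  -117.7  179.2]
230 327 [ 429.6 -110.5  150.6] [ 428.9 -110.8  169.3]
```

View pics/z1.png

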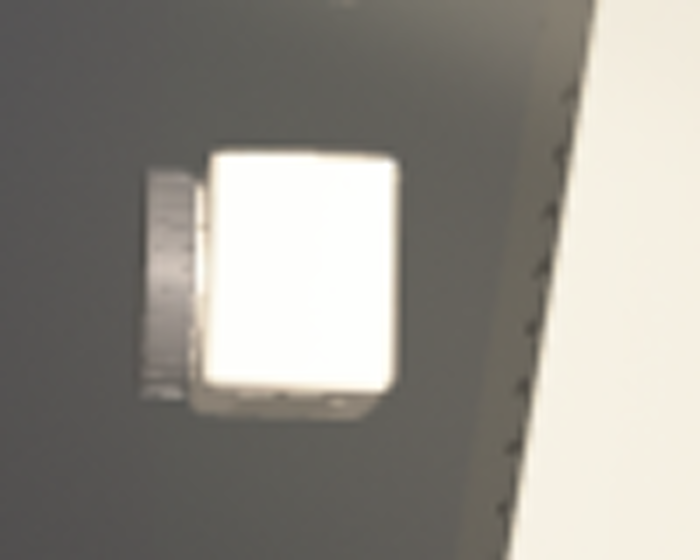

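```bash
cat >> h.py <<'E'
from scipy.spatial.transform import Rotation as Ro
FP=np.array([561.,-131.]); N=np.array([0.151,0.9885]); E=np.array([0.9885,-0.151])
def uv(p): p=np.asarray(p)[:2]-FP; return np.array([p@E,p@N])
def st():
    o=robot.observe(); R=Ro.from_rotvec(o["tool_rot"]).as_matrix(); return o,R
def rel(u,v,z,ang=None):
    """tool shift cm to reach flank coords; ang: wanted world angle of tool x"""
    o,R=st(); w=np.r_[FP+u*E+v*N,z]; s=R.T@(w-o["ee_pos"])/10
    out=[s]
    if ang is not None:
        a=np.arctan2(R[1,0],R[0,0]); out.append(-((ang-a+np.pi)%(2*np.pi)-np.pi))
    return out
def rep():
    o,R=st(); print("t%.2f"%o["t"],"uv",uv(o["ee_pos"]).round(1),"z%.1f"%o["ee_pos"][2],"F(u,v,z)",np.r_[o["contact_force"][:2]@E,o["contact_force"][:2]@N,o["contact_force"][2]].round(1),"w%.0f"%o["width"],"q",o["q"].round(2),"toolx",R[:,0].round(3),"z",R[:,2].round(3))
E
python3 - <<'E'
from h import *
np.set_printoptions(suppress=True,precision=2)
p=cv2.imread("pics/top0.png"); g=cv2.cvtColor(p,cv2.COLOR_BGR2GRAY).astype(float)
E_=[]
for y in range(130,230,4):
    r=g[y,320:352]; k=int(np.argmax(np.diff(r))); 
    lo,hi=r[max(k-3,0):k].mean(),r[k+3:k+6].mean(); m=(lo+hi)/2
    j=next(i for i in range(len(r)-1) if r[i]<m<=r[i+1] and i>=k-2); E_.append((320+j+(m-r[j])/(r[j+1]-r[j]),y))
Q=plane("top",E_,178); f=np.polyfit(Q[:,0],Q[:,1],1); print("flank",f,np.abs(np.polyval(f,Q[:,0])-Q[:,1]).max(), np.arctan(f[0]))
J=[]
for y in range(157,182,2):
    r=g[y,310:325]; m=(r[:3].mean()+r[-4:].mean())/2
    j=next(i for i in range(len(r)-1) if r[i]>m>=r[i+1]); J.append((310+j+(r[j]-m)/(r[j]-r[j+1]),y))
Q=plane("top",J,104); f2=np.polyfit(Q[:,0],Q[:,1],1); print("under",f2,Q[:,0].min(),Q[:,0].max(),np.arctan(f2[0]), np.polyval(f2,614),np.polyval(f,614))
T=[]
for x in range(292,314,3):
    r=g[145:165,x]; m=(r[:3].mean()+r[-3:].mean())/2; j=next(i for i in range(19) if r[i]<m<=r[i+1]); a=145+j+(m-r[j])/(r[j+1]-r[j])
    r=g[170:200,x]; m=(r[:3].mean()+60)/2; j=next(i for i in range(29) if r[i]>=m>r[i+1]); b=170+j+(r[j]-m)/(r[j]-r[j+1])
    T.append((plane("top",(x,a),104)[0,0],plane("top",(x,b),104)[0,0]))
print("x edges",np.mean(T,0))
l=[(281,157),(281,170),(281,183)]; print(plane("top",l,90))
rep()
for z in(240,): print(rel(40,230,z,np.arctan2(N[1],N[0])))
E
```

```text
flank [ -0.15 -46.32] 0.26392334028355435 -0.15182085063445575
under [ -0.01 -78.13] 576.6846615575096 649.1159470939917 -0.007420178013198309 -82.6884034746596 -140.26226553049526
x edges [665.32 561.58]
[[649.61  21.9   90.  ]
 [610.01  21.36  90.  ]
 [570.58  20.83  90.  ]]
t0.10 uv [-526.8  692.4] z241.3 F(u,v,z) [ 0.1 -0.2  0.2] w86 q [-1.08  0.5  -0.43  1.55  0.22  1.14 -0.21] toolx [-0.97  0.22  0.  ] z [-0. -0. -1.]
[array([-59.91, -41.97,   0.21]), np.float64(1.4975967056311215)]
```

Call:
{"name": "send_rows", "arguments": {"commands": [{"claw": -0.5,"x": -5,"y": -3.5,"z": 0,"spin": 0.15},{"claw": -0.5,"x": -10,"y": -7,"z": 0,"spin": 0.3},{"claw": -0.5,"x": -15,"y": -10.5,"z": 0,"spin": 0.45},{"claw": -0.5,"x": -20,"y": -14,"z": 0,"spin": 0.6},{"claw": -0.5,"x": -25,"y": -17.5,"z": 0,"spin": 0.75},{"claw": -0.5,"x": -30,"y": -21,"z": 0,"spin": 0.75}]}}

```text
t: 0.85
ee_pos: [391.4, 359.6, 241.6]
tool_rot: [1.473, 2.774, -0.003]
contact_force: [0.3, 0.5, 0.5]
width: 21.3
```

```bash
python3 -c "
from h import *
rep(); print(rel(34,215,240,np.arctan2(N[1],N[0])))"
```

```text
t0.85 uv [-241.7  459.4] z241.6 F(u,v,z) [0.2 0.6 0.5] w21 q [-0.64  0.27 -0.18  1.85  0.06  1.03 -0.25] toolx [-0.56   0.828 -0.001] z [-0.    -0.002 -1.   ]
[array([-36.66565836,   3.66044324,   0.2018691 ]), np.float64(0.7460851120097098)]
```

Call:
{"name": "send_rows", "arguments": {"commands": [{"claw": -0.5,"x": -5.2,"y": 0.5,"z": 0,"spin": 0.12},{"claw": -0.5,"x": -10.5,"y": 1,"z": 0,"spin": 0.25},{"claw": -0.5,"x": -15.7,"y": 1.6,"z": 0,"spin": 0.37},{"claw": -0.5,"x": -21,"y": 2.1,"z": 0,"spin": 0.5},{"claw": -0.5,"x": -26.2,"y": 2.6,"z": 0,"spin": 0.62},{"claw": -0.5,"x": -31.5,"y": 3.1,"z": 0,"spin": 0.746},{"claw": -0.5,"x": -36.7,"y": 3.7,"z": 0.2,"spin": 0.746},{"claw": -0.5,"x": -36.7,"y": 3.7,"z": 0.2,"spin": 0.746}]}}

```text
t: 1.85
ee_pos: [629.4, 70.2, 239.1]
tool_rot: [2.388, 2.035, -0.006]
contact_force: [-0.1, 0.4, 0.6]
width: 21.5
```

```bash
python3 -c "
from h import *
rep(); print(rel(34,190,58,np.arctan2(N[1],N[0])))
p,d=robot.read_camera('scene'); cv2.imwrite('pics/s1.png',cv2.resize(p[60:330,120:480],None,fx=2.2,fy=2.2))"
```

```text
t1.85 uv [ 37.2 209.2] z239.1 F(u,v,z) [-0.2  0.4  0.6] w22 q [-0.25  0.44  0.12  1.61 -0.05  1.09 -0.27] toolx [ 0.159  0.987 -0.005] z [-0.    -0.005 -1.   ]
[array([-1.82688915, -0.31192438, 18.1189383 ]), np.float64(-0.007823265416944558)]
```

View pics/s1.png

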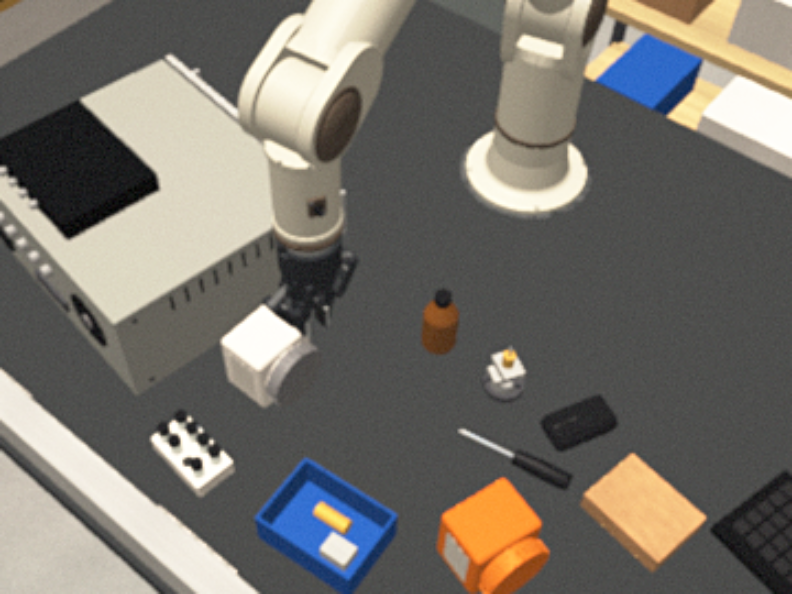

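Call:
{"name": "send_rows", "arguments": {"commands": [{"claw": -0.5,"x": -0.3,"y": -0.3,"z": 5,"spin": -0.008},{"claw": -0.5,"x": -0.3,"y": -0.3,"z": 10,"spin": -0.008},{"claw": -0.5,"x": -0.3,"y": -0.3,"z": 15,"spin": -0.008},{"claw": -0.5,"x": -0.3,"y": -0.3,"z": 18,"spin": -0.008},{"claw": -0.5,"x": -0.3,"y": -0.3,"z": 18.1,"spin": -0.008},{"claw": -0.5,"x": -1.3,"y": -0.3,"z": 18.1,"spin": -0.008},{"claw": -0.5,"x": -1.8,"y": -0.3,"z": 18.1,"spin": -0.008}]}}

```text
t: 2.78
ee_pos: [623.2, 54.7, 60.1]
tool_rot: [2.378, 2.048, -0.002]
contact_force: [-0.6, 0.1, 0.6]
width: 21.2
```

```bash
python3 -c "
from h import *
rep(); print(rel(34,175,58,np.arctan2(N[1],N[0])))"
```

```text
t2.77 uv [ 33.4 193. ] z60.1 F(u,v,z) [-0.6  0.   0.6] w21 q [-0.2   0.64  0.09  1.75 -0.08  0.75 -0.22] toolx [ 0.148  0.989 -0.003] z [ 0.001 -0.003 -1.   ]
[array([-1.80108635,  0.05081784,  0.2194768 ]), np.float64(0.0030613208842149575)]
```

Call:
{"name": "send_rows", "arguments": {"commands": [{"claw": -0.5,"x": -0.5,"y": 0,"z": 0.1},{"claw": -0.5,"x": -1,"y": 0,"z": 0.2},{"claw": -0.5,"x": -1.5,"y": 0,"z": 0.2},{"claw": -0.5,"x": -2,"y": 0,"z": 0.2},{"claw": -0.5,"x": -2.4,"y": 0,"z": 0.2},{"claw": -0.5,"x": -2.8,"y": 0,"z": 0.2},{"claw": -0.5,"x": -3.2,"y": 0,"z": 0.2},{"claw": -0.5,"x": -3.6,"y": 0,"z": 0.2},{"claw": -0.5,"x": -4,"y": 0,"z": 0.2}]}}

```text
invalid input
```

```bash
python3 -c "
from h import *
rep(); p,d=robot.read_camera('scene'); cv2.imwrite('pics/s2.png',cv2.resize(p[120:270,160:340],None,fx=4,fy=4))
p,d=robot.read_camera('top'); cv2.imwrite('pics/t2.png',cv2.resize(p[120:260,230:370],None,fx=4,fy=4))"
```

```text
t2.77 uv [ 33.4 193. ] z60.1 F(u,v,z) [-0.6  0.   0.6] w21 q [-0.2   0.64  0.09  1.75 -0.08  0.75 -0.22] toolx [ 0.148  0.989 -0.003] z [ 0.001 -0.003 -1.   ]
```

View pics/s2.png

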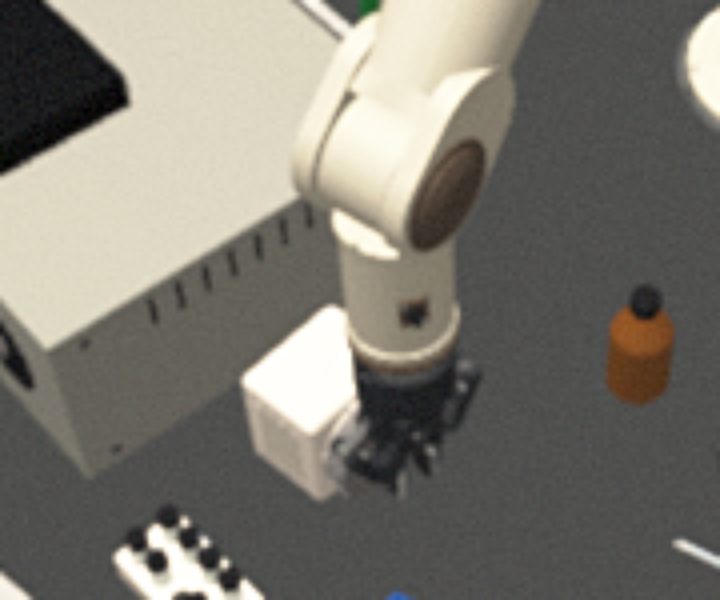

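View pics/t2.png

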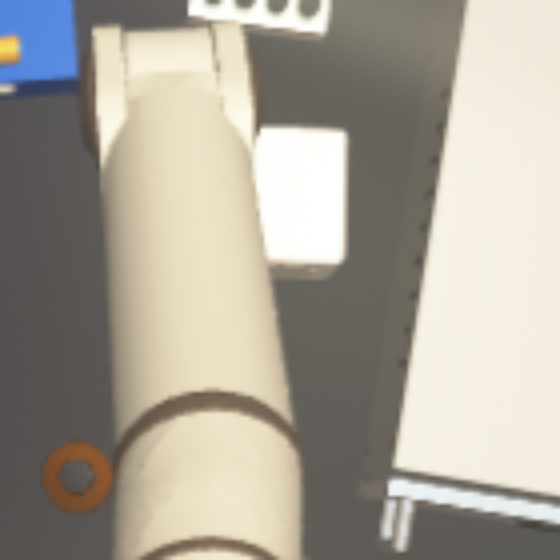

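The gripper is in front of the lid, and the jar has not moved: in the scene crop its body is at (300,400) and the fingers at (395,470). The move was refused because it had no spin field, so I'll send it again.

Call:
{"name": "send_rows", "arguments": {"commands": [{"claw": -0.5,"x": -0.5,"y": 0,"z": 0.1,"spin": 0},{"claw": -0.5,"x": -1,"y": 0,"z": 0.2,"spin": 0},{"claw": -0.5,"x": -1.5,"y": 0,"z": 0.2,"spin": 0},{"claw": -0.5,"x": -2,"y": 0,"z": 0.2,"spin": 0},{"claw": -0.5,"x": -2.4,"y": 0,"z": 0.2,"spin": 0},{"claw": -0.5,"x": -2.8,"y": 0,"z": 0.2,"spin": 0},{"claw": -0.5,"x": -3.2,"y": 0,"z": 0.2,"spin": 0},{"claw": -0.5,"x": -3.6,"y": 0,"z": 0.2,"spin": 0},{"claw": -0.5,"x": -4,"y": 0,"z": 0.2,"spin": 0}]}}

```text
t: 4.0
ee_pos: [616.9, 14.4, 57.9]
tool_rot: [2.379, 2.047, -0.003]
contact_force: [0.5, 1.0, 0.8]
width: 21.3
```

```bash
python3 -c "
from h import *
rep(); p,d=robot.read_camera('scene'); cv2.imwrite('pics/s3.png',cv2.resize(p[120:270,160:340],None,fx=4,fy=4))
p,d=robot.read_camera('top'); cv2.imwrite('pics/t3.png',cv2.resize(p[120:260,230:370],None,fx=4,fy=4))"
```

```text
t4.00 uv [ 33.3 152.2] z57.9 F(u,v,z) [0.4 1.1 0.8] w21 q [-0.14  0.64  0.1   1.77 -0.08  0.74 -0.15] toolx [ 0.149  0.989 -0.003] z [ 0.001 -0.003 -1.   ]
```

View pics/s3.png

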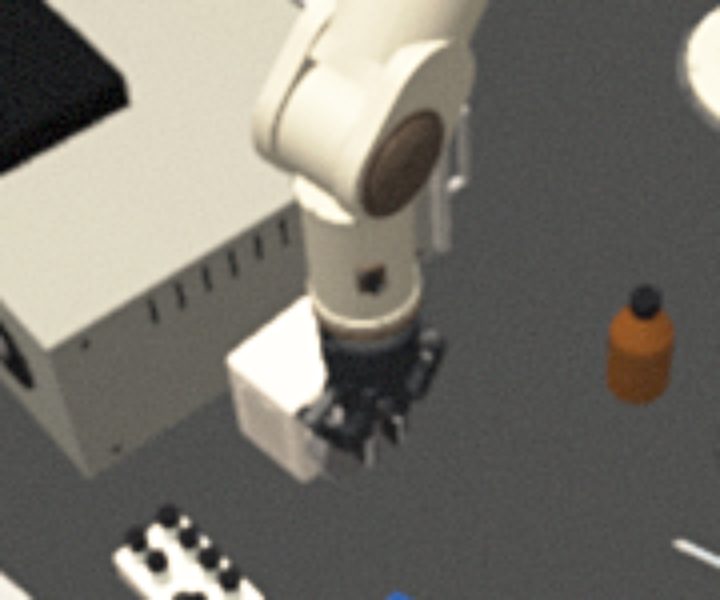

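View pics/t3.png

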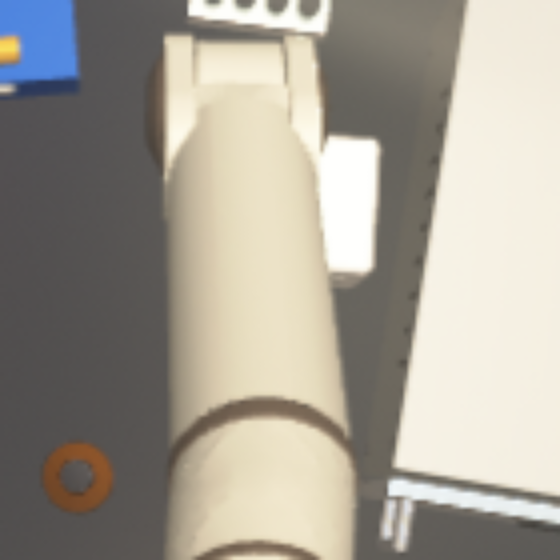

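The jar has moved back about 25 mm and is turning square to the flank. I'll keep going, then slow down.

Call:
{"name": "send_rows", "arguments": {"commands": [{"claw": -0.5,"x": -0.4,"y": 0,"z": 0,"spin": 0},{"claw": -0.5,"x": -0.8,"y": 0,"z": 0,"spin": 0},{"claw": -0.5,"x": -1.2,"y": 0,"z": 0,"spin": 0},{"claw": -0.5,"x": -1.6,"y": 0,"z": 0,"spin": 0},{"claw": -0.5,"x": -1.9,"y": 0,"z": 0,"spin": 0},{"claw": -0.5,"x": -2.2,"y": 0,"z": 0,"spin": 0},{"claw": -0.5,"x": -2.5,"y": 0,"z": 0,"spin": 0}]}}

```text
t: 4.97
ee_pos: [613.0, -11.1, 58.0]
tool_rot: [2.38, 2.046, -0.003]
contact_force: [0.8, 2.5, -0.1]
width: 21.5
```

```bash
python3 -c "
from h import *
rep()"
```

```text
t4.97 uv [ 33.3 126.3] z58.0 F(u,v,z) [ 0.5  2.6 -0.1] w21 q [-0.1   0.63  0.1   1.78 -0.08  0.73 -0.11] toolx [ 0.15   0.989 -0.004] z [ 0.001 -0.004 -1.   ]
```

Call:
{"name": "send_rows", "arguments": {"commands": [{"claw": -0.5,"x": -0.2,"y": 0,"z": 0,"spin": 0},{"claw": -0.5,"x": -0.4,"y": 0,"z": 0,"spin": 0}]}}

```text
t: 5.22
ee_pos: [612.4, -15.2, 58.0]
tool_rot: [2.38, 2.046, -0.003]
contact_force: [0.4, 1.2, 0.2]
width: 21.7
```

```bash
python3 -c "
from h import *
rep()"
```

```text
t5.22 uv [ 33.3 122.2] z58.0 F(u,v,z) [0.2 1.2 0.2] w22 q [-0.09  0.63  0.1   1.78 -0.08  0.73 -0.11] toolx [ 0.15   0.989 -0.004] z [ 0.001 -0.004 -1.   ]
```

Call:
{"name": "send_rows", "arguments": {"commands": [{"claw": -0.5,"x": -0.2,"y": 0,"z": 0,"spin": 0},{"claw": -0.5,"x": -0.2,"y": 0,"z": 0,"spin": 0}]}}

```text
t: 5.48
ee_pos: [612.0, -17.6, 58.0]
tool_rot: [2.38, 2.045, -0.004]
contact_force: [1.5, 1.0, 0.6]
width: 21.4
```

```bash
python3 -c "
from h import *
rep()"
```

```text
t5.47 uv [ 33.3 119.8] z58.0 F(u,v,z) [1.3 1.2 0.6] w21 q [-0.09  0.63  0.1   1.78 -0.08  0.73 -0.1 ] toolx [ 0.15   0.989 -0.004] z [ 0.001 -0.004 -1.   ]
```

Push force is about 1 to 2.5 N, so the jar is just sliding. I'll take small steps until it meets the flank.

Call:
{"name": "send_rows", "arguments": {"commands": [{"claw": -0.5,"x": -0.15,"y": 0,"z": 0,"spin": 0},{"claw": -0.5,"x": -0.15,"y": 0,"z": 0,"spin": 0}]}}

```text
t: 5.72
ee_pos: [611.8, -19.1, 58.0]
tool_rot: [2.38, 2.045, -0.004]
contact_force: [1.3, 1.7, -0.0]
width: 21.2
```

```bash
python3 -c "
from h import *
rep()"
```

```text
t5.72 uv [ 33.4 118.2] z58.0 F(u,v,z) [ 1.   1.9 -0. ] w21 q [-0.09  0.63  0.1   1.79 -0.08  0.73 -0.1 ] toolx [ 0.15   0.989 -0.004] z [ 0.001 -0.004 -1.   ]
```

Call:
{"name": "send_rows", "arguments": {"commands": [{"claw": -0.5,"x": -0.15,"y": 0,"z": 0,"spin": 0},{"claw": -0.5,"x": -0.15,"y": 0,"z": 0,"spin": 0}]}}

```text
t: 5.98
ee_pos: [612.0, -19.4, 58.1]
tool_rot: [2.38, 2.046, -0.002]
contact_force: [2.2, 4.3, -1.0]
width: 21.4
```

```bash
python3 -c "
from h import *
rep()"
```

```text
t5.97 uv [ 33.5 118. ] z58.1 F(u,v,z) [ 1.5  4.6 -1. ] w21 q [-0.09  0.63  0.1   1.79 -0.08  0.73 -0.1 ] toolx [ 0.15   0.989 -0.003] z [ 0.001 -0.003 -1.   ]
```

```bash
python3 -c "
from h import *
rep(); p,d=robot.read_camera('scene'); cv2.imwrite('pics/s4.png',cv2.resize(p[120:270,160:340],None,fx=4,fy=4))
p,d=robot.read_camera('top'); cv2.imwrite('pics/t4.png',cv2.resize(p[120:260,230:370],None,fx=4,fy=4))"
```

```text
t5.97 uv [ 33.5 118. ] z58.1 F(u,v,z) [ 1.5  4.6 -1. ] w21 q [-0.09  0.63  0.1   1.79 -0.08  0.73 -0.1 ] toolx [ 0.15   0.989 -0.003] z [ 0.001 -0.003 -1.   ]
```

View pics/s4.png

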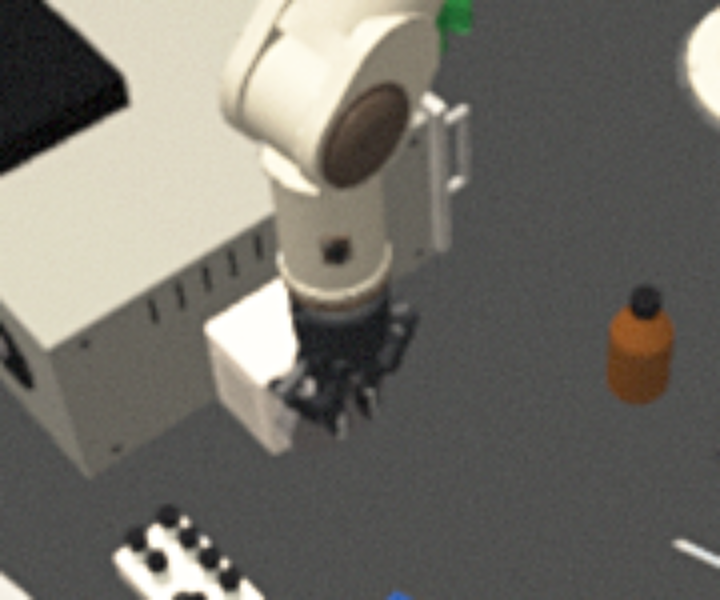

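View pics/t4.png

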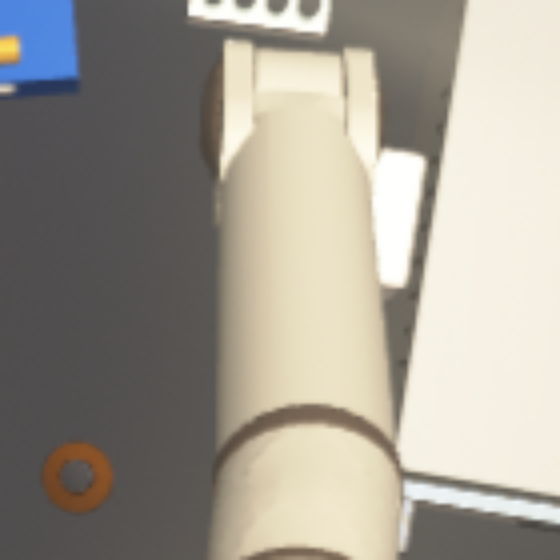

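The jar is now parallel to the flank: its underside edge in the top crop runs from (425,155) to (408,285). I'll measure the gap and give one firmer confirming push.

Call:
{"name": "send_rows", "arguments": {"commands": [{"claw": -0.5,"x": -0.25,"y": 0,"z": 0,"spin": 0},{"claw": -0.5,"x": -0.25,"y": 0,"z": 0,"spin": 0},{"claw": -0.5,"x": -0.25,"y": 0,"z": 0,"spin": 0}]}}

```text
t: 6.45
ee_pos: [612.0, -19.4, 58.1]
tool_rot: [2.379, 2.049, 0.002]
contact_force: [1.6, 7.6, -1.5]
width: 21.3
```

```bash
python3 -c "
from h import *
rep()
p,d=robot.read_camera('top'); g=cv2.cvtColor(p,cv2.COLOR_BGR2GRAY).astype(float)
J=[]
for y in range(161,189,3):
    r=g[y,328:342]; k=int(np.argmin(np.diff(r)));J.append((328+k+.5,y))
Q=plane('top',J,104); print([uv(q).round(1) for q in Q])
c=p[150:200,322:345];print(g[170,325:345].round())
for x in (326,329): 
  r=g[150:200,x]; print(uv(plane('top',(x,150+np.argmax(np.diff(r))+.5),104)[0]),uv(plane('top',(x,150+np.argmin(np.diff(r))+.5),104)[0]))
"
```

```text
t6.45 uv [ 33.6 118. ] z58.1 F(u,v,z) [ 0.4  7.7 -1.5] w21 q [-0.08  0.63  0.09  1.79 -0.08  0.73 -0.1 ] toolx [ 0.148  0.989 -0.   ] z [ 0.002 -0.001 -1.   ]
[array([78.2, -1.2]), array([68.7,  0.3]), array([59.8, -1.1]), array([50.3,  0.5]), array([41.4, -0.9]), array([32. ,  0.6]), array([23. , -0.8]), array([13.6,  0.8]), array([ 4.7, -0.6]), array([-4.7,  0.9])]
[255. 255. 255. 255. 255. 255. 255. 255. 253. 222. 135. 105. 105. 135.
 232. 243. 242. 242. 242. 242.]
[86.34165012 32.0021145 ] [-14.85260172  15.91529152]
[84.87675588 22.64863613] [-16.30300218   6.61577037]
```

The jar is flush: underside at v ≈ 0 along its whole width, centred at u ≈ 34, and it didn't move under 7.7 N. Next I back off, raise the tips high on the lid face, and press again.

Call:
{"name": "send_rows", "arguments": {"commands": [{"claw": -0.5,"x": 0.8,"y": 0,"z": 0,"spin": 0},{"claw": -0.5,"x": 0.8,"y": 0,"z": -2,"spin": 0},{"claw": -0.5,"x": 0.8,"y": 0,"z": -3.7,"spin": 0},{"claw": -0.5,"x": 0.4,"y": 0,"z": -3.7,"spin": 0},{"claw": -0.5,"x": 0,"y": 0,"z": -3.7,"spin": 0}]}}

```text
t: 7.12
ee_pos: [611.8, -20.2, 95.5]
tool_rot: [2.379, 2.048, 0.002]
contact_force: [-1.3, 0.2, 1.0]
width: 21.2
```

```bash
python3 -c "
from h import *
rep()"
```

```text
t7.12 uv [ 33.5 117.2] z95.5 F(u,v,z) [-1.3  0.   1. ] w21 q [-0.09  0.57  0.1   1.77 -0.08  0.8  -0.1 ] toolx [ 0.149  0.989 -0.001] z [ 0.002 -0.001 -1.   ]
```

Call:
{"name": "send_rows", "arguments": {"commands": [{"claw": -0.5,"x": -0.1,"y": 0,"z": 0,"spin": 0},{"claw": -0.5,"x": -0.2,"y": 0,"z": 0,"spin": 0},{"claw": -0.5,"x": -0.25,"y": 0,"z": 0,"spin": 0}]}}

```text
t: 7.5
ee_pos: [611.2, -21.7, 95.1]
tool_rot: [2.38, 2.049, 0.002]
contact_force: [-0.3, 3.5, -0.5]
width: 21.3
```

```bash
python3 -c "
from h import *
rep()"
```

```text
t7.50 uv [ 33.2 115.6] z95.1 F(u,v,z) [-0.8  3.4 -0.5] w21 q [-0.08  0.57  0.1   1.78 -0.08  0.8  -0.1 ] toolx [0.148 0.989 0.   ] z [ 0.002 -0.    -1.   ]
```

Call:
{"name": "send_rows", "arguments": {"commands": [{"claw": -0.5,"x": -0.25,"y": 0,"z": 0,"spin": 0},{"claw": -0.5,"x": -0.25,"y": 0,"z": -0.2,"spin": 0},{"claw": -0.5,"x": -0.25,"y": 0,"z": -0.4,"spin": 0},{"claw": -0.5,"x": -0.25,"y": 0,"z": -0.6,"spin": 0}]}}

```text
t: 8.0
ee_pos: [611.2, -21.3, 100.8]
tool_rot: [-2.378, -2.052, -0.005]
contact_force: [1.6, 7.9, -2.2]
width: 20.9
```

```bash
python3 -c "
from h import *
rep(); p,d=robot.read_camera('scene'); cv2.imwrite('pics/s5.png',cv2.resize(p[140:270,180:320],None,fx=5,fy=4.6))"
```

```text
t8.00 uv [ 33.  116.1] z100.8 F(u,v,z) [ 0.3  8.1 -2.2] w21 q [-0.08  0.56  0.1   1.77 -0.08  0.81 -0.09] toolx [0.146 0.989 0.003] z [ 0.002  0.003 -1.   ]
```

View pics/s5.png

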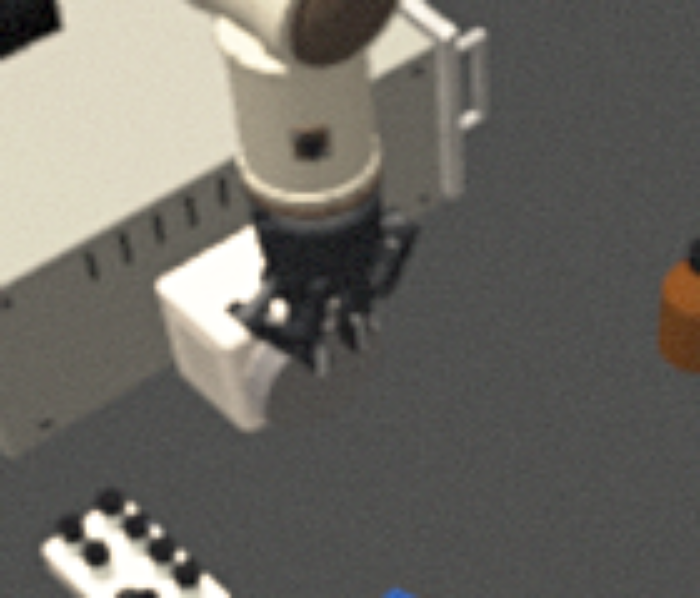

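Call:
{"name": "send_rows", "arguments": {"commands": [{"claw": -0.5,"x": -0.28,"y": 0,"z": -0.2,"spin": 0},{"claw": -0.5,"x": -0.28,"y": 0,"z": -0.4,"spin": 0},{"claw": -0.5,"x": -0.28,"y": 0,"z": -0.6,"spin": 0},{"claw": -0.5,"x": -0.28,"y": 0,"z": -0.8,"spin": 0}]}}

```text
t: 8.55
ee_pos: [611.1, -20.8, 108.8]
tool_rot: [-2.374, -2.054, -0.009]
contact_force: [1.8, 7.6, -0.7]
width: 21.2
```

```bash
python3 -c "
from h import *
rep(); p,d=robot.read_camera('scene'); cv2.imwrite('pics/s6.png',cv2.resize(p[140:270,180:320],None,fx=5,fy=4.6))"
```

```text
t8.55 uv [ 32.9 116.5] z108.8 F(u,v,z) [ 0.7  7.8 -0.7] w21 q [-0.08  0.55  0.1   1.77 -0.08  0.82 -0.09] toolx [0.144 0.99  0.006] z [ 0.002  0.006 -1.   ]
```

View pics/s6.png

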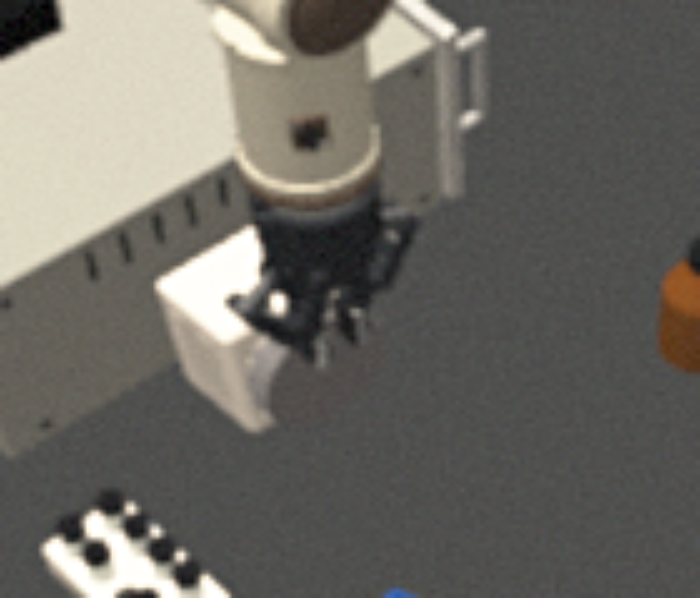

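The near bottom corner moved from (245,430) to (258,432), which fits the jar tilting about 0.1 rad with the bottom edge sliding out. So the tips are sticking to the lid, and I'll continue.

Call:
{"name": "send_rows", "arguments": {"commands": [{"claw": -0.5,"x": -0.28,"y": 0,"z": -0.2,"spin": 0},{"claw": -0.5,"x": -0.28,"y": 0,"z": -0.4,"spin": 0},{"claw": -0.5,"x": -0.3,"y": 0,"z": -0.6,"spin": 0},{"claw": -0.5,"x": -0.3,"y": 0,"z": -0.8,"spin": 0},{"claw": -0.5,"x": -0.32,"y": 0,"z": -1.0,"spin": 0}]}}

```text
t: 9.22
ee_pos: [611.0, -21.2, 118.9]
tool_rot: [-2.37, -2.055, -0.012]
contact_force: [0.8, 7.1, -1.3]
width: 21.1
```

```bash
python3 -c "
from h import *
rep(); p,d=robot.read_camera('scene'); cv2.imwrite('pics/s7.png',cv2.resize(p[140:270,180:320],None,fx=5,fy=4.6))"
```

```text
t9.22 uv [ 32.8 116.1] z118.9 F(u,v,z) [-0.3  7.1 -1.3] w21 q [-0.08  0.54  0.1   1.77 -0.08  0.84 -0.08] toolx [0.142 0.99  0.009] z [ 0.003  0.009 -1.   ]
```

View pics/s7.png

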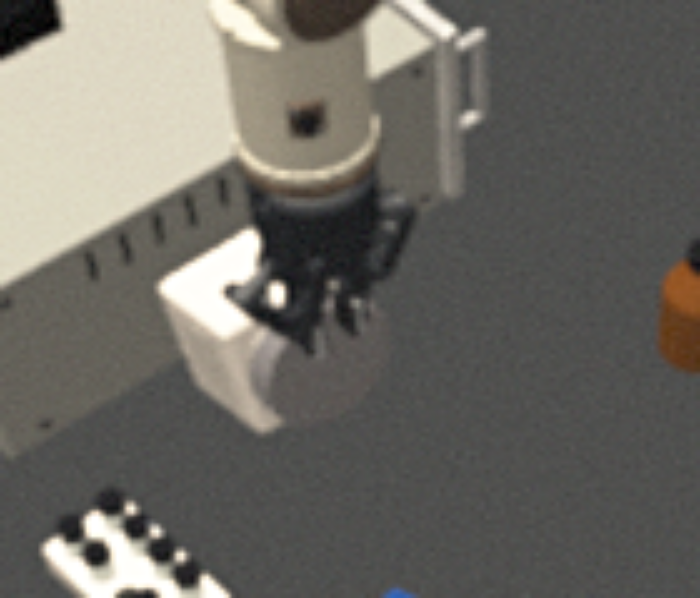

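The lid face is in view and tilting up, so it's working. From here the path curves in towards the case.

Call:
{"name": "send_rows", "arguments": {"commands": [{"claw": -0.5,"x": -0.3,"y": 0,"z": -0.2,"spin": 0},{"claw": -0.5,"x": -0.35,"y": 0,"z": -0.4,"spin": 0},{"claw": -0.5,"x": -0.4,"y": 0,"z": -0.6,"spin": 0},{"claw": -0.5,"x": -0.45,"y": 0,"z": -0.8,"spin": 0},{"claw": -0.5,"x": -0.5,"y": 0,"z": -1.0,"spin": 0}]}}

```text
t: 9.9
ee_pos: [610.9, -23.2, 129.2]
tool_rot: [-2.367, -2.056, -0.017]
contact_force: [1.2, 6.5, 0.6]
width: 21.2
```

```bash
python3 -c "
from h import *
rep(); p,d=robot.read_camera('scene'); cv2.imwrite('pics/s8.png',cv2.resize(p[140:270,180:320],None,fx=5,fy=4.6))"
```

```text
t9.90 uv [ 33.  114.1] z129.2 F(u,v,z) [0.2 6.6 0.6] w21 q [-0.07  0.52  0.1   1.76 -0.08  0.86 -0.08] toolx [0.14  0.99  0.012] z [ 0.004  0.012 -1.   ]
```

View pics/s8.png

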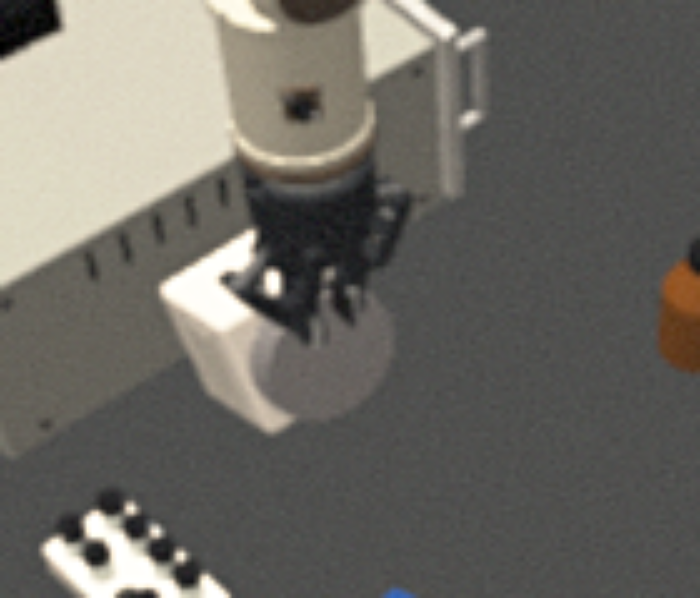

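Call:
{"name": "send_rows", "arguments": {"commands": [{"claw": -0.5,"x": -0.35,"y": 0,"z": -0.2,"spin": 0},{"claw": -0.5,"x": -0.45,"y": 0,"z": -0.4,"spin": 0.005},{"claw": -0.5,"x": -0.55,"y": 0,"z": -0.6,"spin": 0.01},{"claw": -0.5,"x": -0.65,"y": 0,"z": -0.75,"spin": 0.01},{"claw": -0.5,"x": -0.75,"y": 0,"z": -0.9,"spin": 0.01}]}}

```text
t: 10.58
ee_pos: [610.1, -28.9, 138.3]
tool_rot: [-2.375, -2.045, -0.019]
contact_force: [0.8, 4.3, 0.5]
width: 21.1
```

```bash
python3 -c "
from h import *
rep(); p,d=robot.read_camera('scene'); cv2.imwrite('pics/s9.png',cv2.resize(p[140:270,180:320],None,fx=5,fy=4.6))"
```

```text
t10.57 uv [ 33.1 108.4] z138.3 F(u,v,z) [0.2 4.3 0.5] w21 q [-0.07  0.51  0.1   1.76 -0.08  0.87 -0.07] toolx [0.148 0.989 0.014] z [ 0.004  0.014 -1.   ]
```

View pics/s9.png

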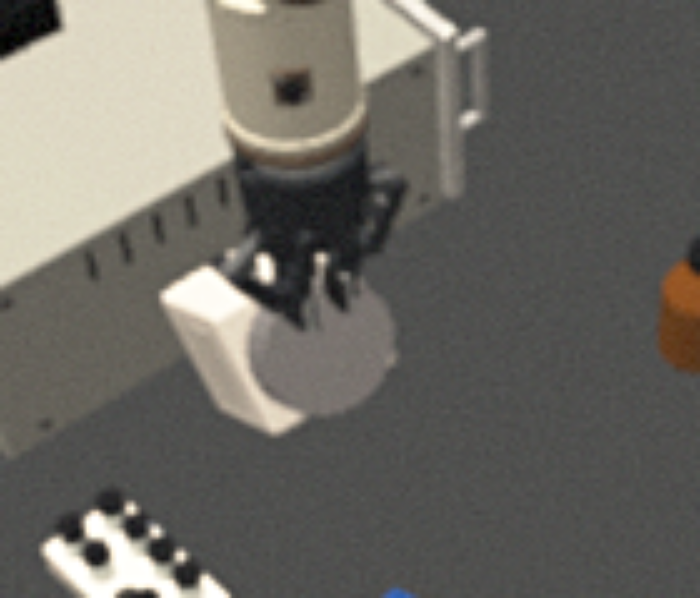

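Force and path match a tilt of about 32° with the tips still sticking (predicted v 99.4, measured about 98.9). Continuing along the arc past the balance angle.

Call:
{"name": "send_rows", "arguments": {"commands": [{"claw": -0.5,"x": -0.4,"y": 0,"z": -0.15,"spin": 0},{"claw": -0.5,"x": -0.55,"y": 0,"z": -0.3,"spin": 0},{"claw": -0.5,"x": -0.7,"y": 0,"z": -0.4,"spin": 0},{"claw": -0.5,"x": -0.85,"y": 0,"z": -0.5,"spin": 0},{"claw": -0.5,"x": -1.0,"y": 0,"z": -0.6,"spin": 0}]}}

```text
t: 11.25
ee_pos: [609.0, -38.0, 144.6]
tool_rot: [-2.374, -2.046, -0.021]
contact_force: [0.8, 5.4, 0.9]
width: 21.1
```

```bash
python3 -c "
from h import *
rep(); p,d=robot.read_camera('scene'); cv2.imwrite('pics/s10.png',cv2.resize(p[140:270,180:320],None,fx=5,fy=4.6))"
```

```text
t11.25 uv [33.4 99.2] z144.6 F(u,v,z) [-0.   5.4  0.9] w21 q [-0.05  0.5   0.1   1.76 -0.08  0.88 -0.06] toolx [0.148 0.989 0.015] z [ 0.005  0.014 -1.   ]
```

View pics/s10.png

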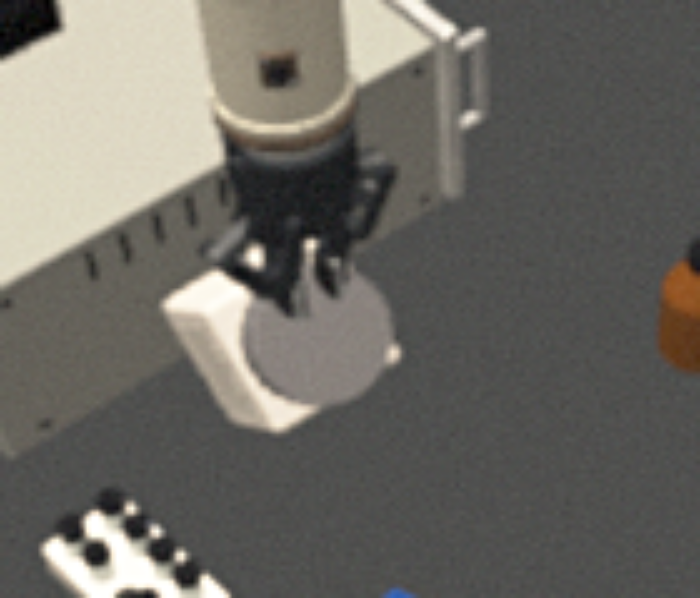

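Call:
{"name": "send_rows", "arguments": {"commands": [{"claw": -0.5,"x": -0.45,"y": 0,"z": -0.1,"spin": 0},{"claw": -0.5,"x": -0.65,"y": 0,"z": -0.2,"spin": 0},{"claw": -0.5,"x": -0.85,"y": 0,"z": -0.25,"spin": 0},{"claw": -0.5,"x": -1.05,"y": 0,"z": -0.3,"spin": 0},{"claw": -0.5,"x": -1.2,"y": 0,"z": -0.3,"spin": 0}]}}

```text
t: 11.92
ee_pos: [607.1, -50.9, 147.5]
tool_rot: [-2.375, -2.045, -0.02]
contact_force: [0.3, 1.8, 0.3]
width: 21.1
```

```bash
python3 -c "
from h import *
rep(); p,d=robot.read_camera('scene'); cv2.imwrite('pics/s11.png',cv2.resize(p[140:270,180:320],None,fx=5,fy=4.6))"
```

```text
t11.93 uv [33.4 86.1] z147.5 F(u,v,z) [-0.   1.8  0.3] w21 q [-0.03  0.5   0.11  1.76 -0.08  0.89 -0.04] toolx [0.148 0.989 0.014] z [ 0.005  0.014 -1.   ]
```

View pics/s11.png

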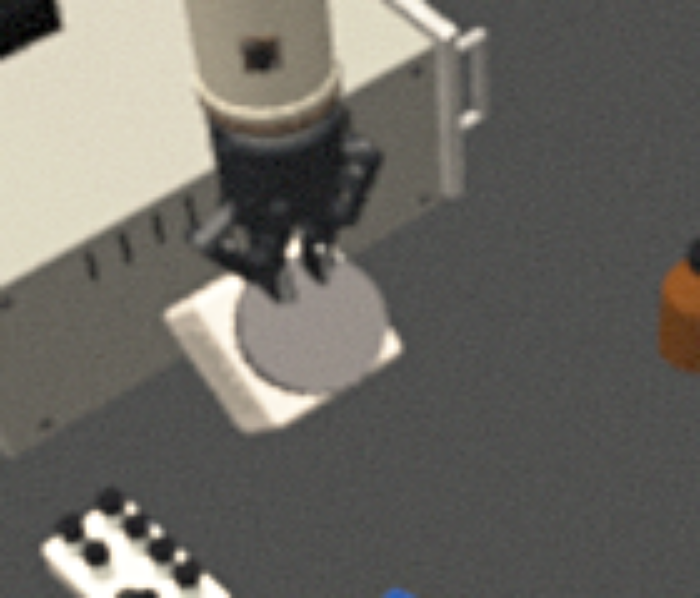

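The tilt is well past 45°. I'll measure it exactly by fitting a plane to the lid face in the depth image.

```bash
cat >> h.py <<'E'
def lidfit(box,tag=None):
    p,d=robot.read_camera("scene"); P=cloud("scene",d); x0,y0,x1,y1=box
    h=cv2.cvtColor(p,cv2.COLOR_BGR2HSV); s=p[y0:y1,x0:x1].astype(int); v=s.mean(-1)
    Q=P[y0:y1,x0:x1]; D=d[y0:y1,x0:x1]
    m=(v>85)&(v<175)&(D>0)
    m=cv2.erode(m.astype(np.uint8),np.ones((3,3)))>0
    n_,lab,stt,_=cv2.connectedComponentsWithStats(m.astype(np.uint8)); k=1+np.argmax(stt[1:,4]); m=lab==k
    q=Q[m]; q=np.c_[(q[:,:2]-FP)@E,(q[:,:2]-FP)@N,q[:,2]]
    for _ in range(4):
        c=np.median(q,0) if _==0 else q.mean(0); n=np.linalg.svd(q-q.mean(0),full_matrices=False)[2][2]; n*=np.sign(n[2]); r=(q-q.mean(0))@n; q=q[np.abs(r)<max(2*r.std(),2)]
    print("lid n",n.round(3),"tilt deg",np.degrees(np.arctan2(n[2],n[1])).round(1),"yaw",(n[0]).round(3),"cent",q.mean(0).round(1),"npts",len(q),"rms",r.std().round(1), "range",np.percentile(q,[2,98],0).round(0).tolist())
    if tag: cv2.imwrite(f"pics/{tag}.png",cv2.resize(p[140:270,180:320],None,fx=5,fy=4.6)); 
    w=p[y0:y1,x0:x1].copy(); w[m]=(0,0,255); 
    if tag: cv2.imwrite(f"pics/{tag}m.png",cv2.resize(w,None,fx=8,fy=8))
E
python3 -c "
from h import *
lidfit((226,196,262,228),'s12'); rep()"
```

```text
lid n [0.002 0.61  0.792] tilt deg 52.4 yaw 0.002 cent [ 40.3 106.6 115.1] npts 466 rms 2.3 range [[-4.0, 77.0, 92.0], [80.0, 137.0, 138.0]]
t12.03 uv [33.4 86. ] z147.5 F(u,v,z) [0.5 0.4 0.9] w21 q [-0.03  0.5   0.11  1.76 -0.08  0.89 -0.04] toolx [0.149 0.989 0.014] z [ 0.005  0.014 -1.   ]
```

View pics/s12m.png

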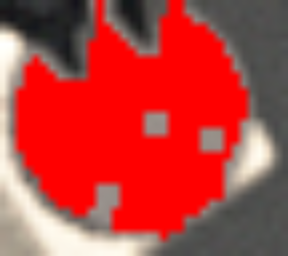

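The lid plane fit gives a tilt of 52.4° and no yaw. The lid centre is at v ≈ 106.5, as expected with the jar still against the wall. I'll continue along the arc to about 66°.

Call:
{"name": "send_rows", "arguments": {"commands": [{"claw": -0.5,"x": -0.4,"y": 0,"z": 0,"spin": 0},{"claw": -0.5,"x": -0.6,"y": 0,"z": 0,"spin": 0},{"claw": -0.5,"x": -0.8,"y": 0,"z": 0.05,"spin": 0},{"claw": -0.5,"x": -1.0,"y": 0,"z": 0.1,"spin": 0},{"claw": -0.5,"x": -1.2,"y": 0,"z": 0.15,"spin": 0}]}}

```text
t: 12.65
ee_pos: [605.5, -63.0, 146.1]
tool_rot: [-2.376, -2.045, -0.021]
contact_force: [-0.3, 1.4, 2.0]
width: 21.3
```

```bash
python3 -c "
from h import *
rep();lidfit((222,192,264,232),'s13'); rep()"
```

```text
t12.65 uv [33.7 73.9] z146.1 F(u,v,z) [-0.5  1.3  2. ] w21 q [-0.01  0.5   0.11  1.76 -0.08  0.88 -0.02] toolx [0.149 0.989 0.014] z [ 0.006  0.014 -1.   ]
lid n [0.004 0.483 0.875] tilt deg 61.1 yaw 0.004 cent [ 39.8  99.5 117.5] npts 495 rms 2.3 range [[-5.0, 68.0, 99.0], [80.0, 132.0, 134.0]]
t12.70 uv [33.7 73.5] z146.0 F(u,v,z) [-0.5  0.7  2.3] w21 q [-0.01  0.5   0.11  1.76 -0.08  0.88 -0.02] toolx [0.149 0.989 0.014] z [ 0.005  0.013 -1.   ]
```

View pics/s13.png

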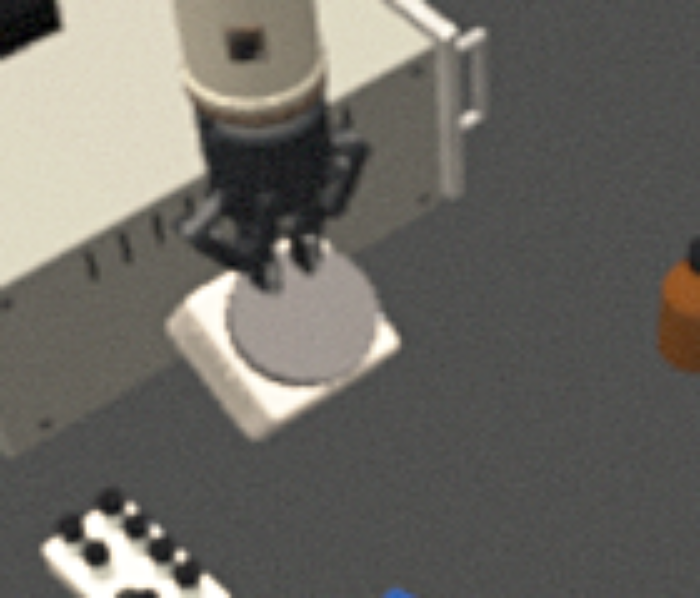

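Call:
{"name": "send_rows", "arguments": {"commands": [{"claw": -0.5,"x": -0.3,"y": 0,"z": 0.1,"spin": 0},{"claw": -0.5,"x": -0.5,"y": 0,"z": 0.2,"spin": 0},{"claw": -0.5,"x": -0.7,"y": 0,"z": 0.3,"spin": 0},{"claw": -0.5,"x": -0.9,"y": 0,"z": 0.4,"spin": 0},{"claw": -0.5,"x": -1.1,"y": 0,"z": 0.55,"spin": 0}]}}

```text
t: 13.32
ee_pos: [604.4, -75.4, 141.3]
tool_rot: [-2.378, -2.046, -0.021]
contact_force: [-2.4, -0.8, 10.2]
width: 21.5
```

```bash
python3 -c "
from h import *
rep();lidfit((218,192,264,232),'s14'); rep()"
```

```text
t13.32 uv [34.5 61.5] z141.3 F(u,v,z) [-2.2 -1.2 10.2] w22 q [ 0.    0.5   0.11  1.76 -0.09  0.87  0.  ] toolx [0.149 0.989 0.013] z [ 0.007  0.012 -1.   ]
lid n [-0.006  0.354  0.935] tilt deg 69.3 yaw -0.006 cent [ 38.9  88.9 117.9] npts 466 rms 2.2 range [[-4.0, 55.0, 104.0], [81.0, 124.0, 132.0]]
t13.38 uv [34.4 60.9] z141.1 F(u,v,z) [-0.3 -1.8  6.8] w21 q [ 0.    0.5   0.11  1.76 -0.09  0.87  0.  ] toolx [0.15  0.989 0.013] z [ 0.007  0.012 -1.   ]
```

View pics/s14.png

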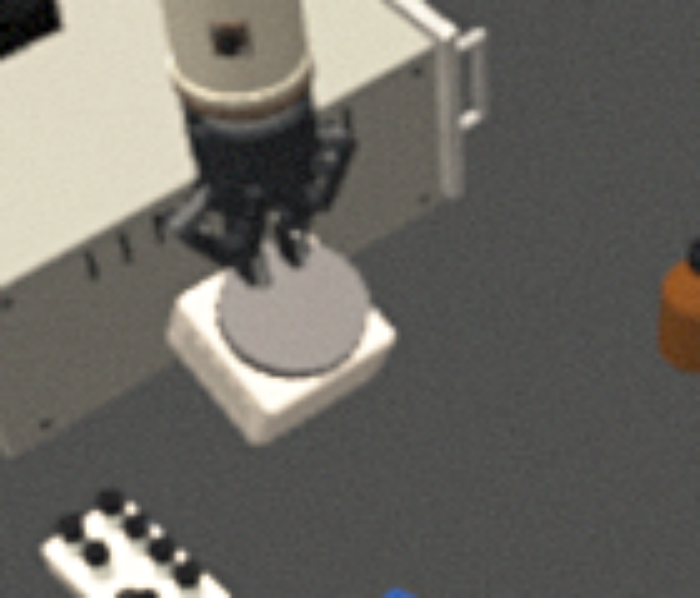

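The tilt is 69° and the jar is self-supporting against the wall. I'll lift the tips off, go round to the outside, and push on the lid's outer rim at mid height.

Call:
{"name": "send_rows", "arguments": {"commands": [{"claw": -0.5,"x": 0,"y": 0,"z": -0.8,"spin": 0},{"claw": -0.5,"x": 0.3,"y": 0,"z": -2.0,"spin": 0},{"claw": -0.5,"x": 4,"y": 0,"z": -2.5,"spin": 0},{"claw": -0.5,"x": 8,"y": 0,"z": -2.5,"spin": 0},{"claw": -0.5,"x": 10.5,"y": 0,"z": -1,"spin": 0},{"claw": -0.5,"x": 10.5,"y": 0,"z": 3,"spin": 0},{"claw": -0.5,"x": 10.5,"y": 0,"z": 6.3,"spin": 0},{"claw": -0.5,"x": 10.5,"y": 0,"z": 6.3,"spin": 0}]}}

```text
t: 14.38
ee_pos: [617.9, 28.9, 77.1]
tool_rot: [-2.375, -2.044, -0.013]
contact_force: [-0.3, -0.2, 0.3]
width: 21.3
```

```bash
python3 -c "
from h import *
rep();lidfit((218,190,264,226),'s15'); rep()"
```

```text
t14.38 uv [ 32.1 166.7] z77.1 F(u,v,z) [-0.3 -0.3  0.3] w21 q [-0.14  0.61  0.08  1.76 -0.08  0.77 -0.17] toolx [0.149 0.989 0.011] z [ 0.001  0.011 -1.   ]
lid n [-0.006 -0.004  1.   ] tilt deg 90.2 yaw -0.006 cent [ 43.2  43.1 108.9] npts 398 rms 2.0 range [[7.0, -2.0, 105.0], [78.0, 89.0, 113.0]]
t14.43 uv [ 33.8 166.8] z79.0 F(u,v,z) [ 0.3 -0.1  1. ] w21 q [-0.14  0.61  0.08  1.76 -0.08  0.77 -0.17] toolx [0.15  0.989 0.012] z [ 0.004  0.012 -1.   ]
```

View pics/s15.png

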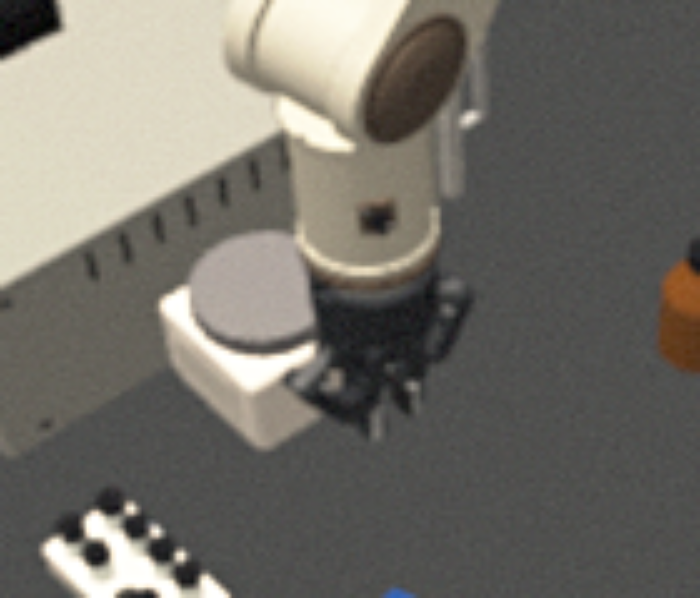

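On release the jar went over upright by itself: lid level at z ≈ 108, tilt 90.2°. I'll make sure it is right up against the case with a gentle low push.

Call:
{"name": "send_rows", "arguments": {"commands": [{"claw": -0.5,"x": -1,"y": 0,"z": 1.2,"spin": 0},{"claw": -0.5,"x": -2,"y": 0,"z": 1.3,"spin": 0},{"claw": -0.5,"x": -3,"y": 0,"z": 1.3,"spin": 0},{"claw": -0.5,"x": -3.8,"y": 0,"z": 1.3,"spin": 0},{"claw": -0.5,"x": -4.3,"y": 0,"z": 1.3,"spin": 0},{"claw": -0.5,"x": -4.6,"y": 0,"z": 1.3,"spin": 0}]}}

```text
t: 15.18
ee_pos: [612.9, -16.9, 65.7]
tool_rot: [-2.378, -2.044, -0.018]
contact_force: [0.2, 0.1, -0.4]
width: 21.4
```

```bash
python3 -c "
from h import *
rep()"
```

```text
t15.18 uv [ 34.  120.6] z65.7 F(u,v,z) [ 0.2  0.1 -0.4] w21 q [-0.07  0.62  0.08  1.78 -0.09  0.74 -0.09] toolx [0.15  0.989 0.012] z [ 0.005  0.012 -1.   ]
```

Call:
{"name": "send_rows", "arguments": {"commands": [{"claw": -0.5,"x": -0.2,"y": 0,"z": 0,"spin": 0},{"claw": -0.5,"x": -0.3,"y": 0,"z": 0,"spin": 0}]}}

```text
t: 15.42
ee_pos: [612.4, -19.7, 65.6]
tool_rot: [-2.377, -2.045, -0.018]
contact_force: [0.1, 0.8, 0.5]
width: 21.2
```

```bash
python3 -c "
from h import *
rep()"
```

```text
t15.43 uv [ 34.  117.8] z65.6 F(u,v,z) [0.  0.8 0.5] w21 q [-0.06  0.62  0.08  1.78 -0.09  0.74 -0.09] toolx [0.15  0.989 0.012] z [ 0.005  0.012 -1.   ]
```

Call:
{"name": "send_rows", "arguments": {"commands": [{"claw": -0.5,"x": -0.2,"y": 0,"z": 0,"spin": 0},{"claw": -0.5,"x": -0.3,"y": 0,"z": 0,"spin": 0}]}}

```text
t: 15.68
ee_pos: [612.0, -22.7, 65.6]
tool_rot: [-2.377, -2.045, -0.018]
contact_force: [-0.1, -0.5, -0.1]
width: 21.5
```

```bash
python3 -c "
from h import *
rep()"
```

```text
t15.68 uv [ 34.  114.8] z65.6 F(u,v,z) [-0.  -0.5 -0.1] w22 q [-0.06  0.61  0.08  1.79 -0.09  0.74 -0.08] toolx [0.15  0.989 0.012] z [ 0.005  0.012 -1.   ]
```

Call:
{"name": "send_rows", "arguments": {"commands": [{"claw": -0.5,"x": -0.15,"y": 0,"z": 0,"spin": 0},{"claw": -0.5,"x": -0.15,"y": 0,"z": 0,"spin": 0}]}}

```text
t: 15.92
ee_pos: [611.7, -24.4, 65.5]
tool_rot: [-2.378, -2.045, -0.018]
contact_force: [0.1, -0.5, 0.0]
width: 21.2
```

```bash
python3 -c "
from h import *
rep()"
```

```text
t15.93 uv [ 34.  113.1] z65.5 F(u,v,z) [ 0.2 -0.5  0. ] w21 q [-0.06  0.61  0.08  1.79 -0.09  0.74 -0.08] toolx [0.15  0.989 0.012] z [ 0.005  0.012 -1.   ]
```

Call:
{"name": "send_rows", "arguments": {"commands": [{"claw": -0.5,"x": -0.15,"y": 0,"z": 0,"spin": 0},{"claw": -0.5,"x": -0.15,"y": 0,"z": 0,"spin": 0}]}}

```text
t: 16.18
ee_pos: [611.6, -24.7, 65.5]
tool_rot: [-2.376, -2.045, -0.019]
contact_force: [0.5, 3.1, 0.1]
width: 21.3
```

```bash
python3 -c "
from h import *
rep()"
```

```text
t16.18 uv [ 34.  112.8] z65.5 F(u,v,z) [0.1 3.2 0.1] w21 q [-0.06  0.61  0.08  1.79 -0.09  0.74 -0.08] toolx [0.149 0.989 0.013] z [ 0.005  0.013 -1.   ]
```

Call:
{"name": "send_rows", "arguments": {"commands": [{"claw": -0.5,"x": -0.15,"y": 0,"z": 0,"spin": 0},{"claw": -0.5,"x": -0.15,"y": 0,"z": 0,"spin": 0}]}}

```text
t: 16.42
ee_pos: [611.6, -24.7, 65.6]
tool_rot: [-2.375, -2.046, -0.021]
contact_force: [0.7, 4.3, -0.4]
width: 21.5
```

```bash
python3 -c "
from h import *
rep()"
```

```text
t16.43 uv [ 34.  112.7] z65.6 F(u,v,z) [ 0.   4.4 -0.4] w22 q [-0.05  0.61  0.08  1.79 -0.09  0.74 -0.07] toolx [0.148 0.989 0.015] z [ 0.005  0.014 -1.   ]
```

The jar is firm at 4.4 N with no movement, at the expected place. I'll retreat and check from both cameras.

Call:
{"name": "send_rows", "arguments": {"commands": [{"claw": -0.5,"x": 1,"y": 0,"z": 0,"spin": 0},{"claw": -0.5,"x": 4,"y": 0,"z": -1,"spin": 0},{"claw": -0.5,"x": 9,"y": 0,"z": -6,"spin": 0},{"claw": -0.5,"x": 14,"y": -2,"z": -11,"spin": 0},{"claw": -0.5,"x": 19,"y": -4,"z": -16,"spin": 0},{"claw": -0.5,"x": 24,"y": -6,"z": -18,"spin": 0},{"claw": -0.5,"x": 29,"y": -8,"z": -18,"spin": 0},{"claw": -0.5,"x": 33,"y": -10,"z": -18,"spin": 0},{"claw": -0.5,"x": 33,"y": -10,"z": -18,"spin": 0}]}}

```text
t: 17.55
ee_pos: [557.2, 321.1, 250.4]
tool_rot: [-2.362, -2.056, -0.023]
contact_force: [-0.6, -0.9, 0.9]
width: 21.5
```

```bash
python3 -c "
from h import *
rep();lidfit((214,186,264,226),'s16')
p,d=robot.read_camera('top'); cv2.imwrite('pics/t16.png',p)
p,d=robot.read_camera('scene'); cv2.imwrite('pics/s16f.png',p)"
```

```text
t17.55 uv [-72.1 446.4] z250.4 F(u,v,z) [-0.5 -1.   0.9] w21 q [-0.58  0.44  0.03  1.59 -0.03  1.11 -0.68] toolx [0.138 0.99  0.018] z [ 0.004  0.018 -1.   ]
lid n [-0.432 -0.081  0.898] tilt deg 95.2 yaw -0.432 cent [20.5 31.3 99.1] npts 746 rms 11.2 range [[-97.0, -7.0, 23.0], [78.0, 89.0, 123.0]]
```

View pics/t16.png

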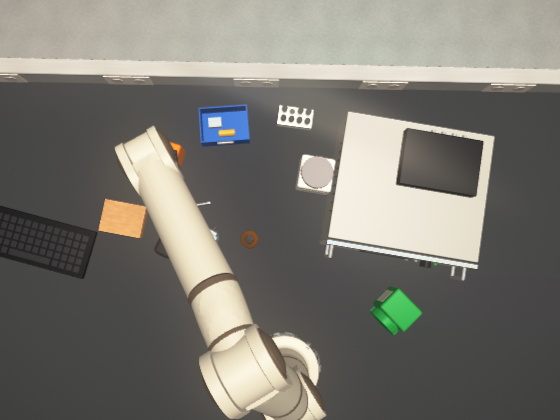

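View pics/s16f.png

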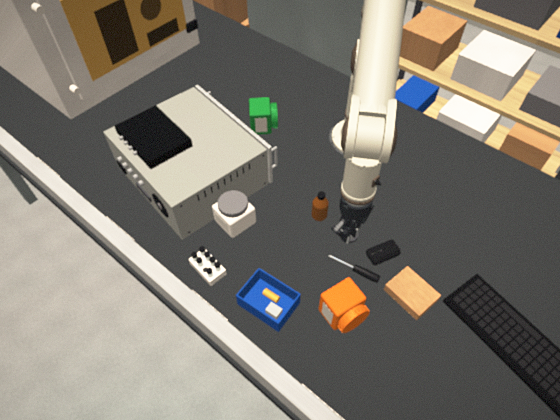

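The jar stands upright against the case, at (318,173) in the top view and (233,213) in the scene view, and the bystanders look unmoved. That last lid fit is invalid: rms 11, because its mask ran onto the grey case. I'll redo the check over a tighter area and measure the wall gap.

```bash
python3 -c "
from h import *
np.set_printoptions(suppress=True,precision=1)
lidfit((221,194,246,212))
p,d=robot.read_camera('top'); g=cv2.cvtColor(p,cv2.COLOR_BGR2GRAY)
m=np.zeros_like(g); m[145:200,290:340]=(g[145:200,290:340]>150)*255
m[:,336:]=0
m=cv2.morphologyEx(m,cv2.MORPH_CLOSE,np.ones((15,15)))
c=max(cv2.findContours(m,0,2)[0],key=cv2.contourArea); b=cv2.boxPoints(cv2.minAreaRect(c)); print(b)
print([uv(q) for q in plane('top',b,82)])
P=cloud('top',d); print('lid z',np.median(P[166:180,311:325,2]),'all',np.percentile(P[166:180,311:325,2],[10,90]))
q=P[158:192,298:340].reshape(-1,3); q=q[(q[:,2]>60)&(q[:,2]<95)]; w=np.c_[(q[:,:2]-FP)@E,(q[:,:2]-FP)@N]; print(np.percentile(w,[2,98],0))
p0=cv2.imread('pics/top0.png'); df=cv2.absdiff(p,p0).max(-1); df=cv2.medianBlur(df,5)>40; n,l,s,ce=cv2.connectedComponentsWithStats(df.astype(np.uint8)); print([x.tolist() for x in s[1:] if x[4]>12])
p1=cv2.imread('pics/scene0.png'); p2,_=robot.read_camera('scene'); df=cv2.medianBlur(cv2.absdiff(p1,p2).max(-1),5)>40; n,l,s,ce=cv2.connectedComponentsWithStats(df.astype(np.uint8)); print([x.tolist() for x in s[1:] if x[4]>12]); rep()
"
```

```text
lid n [-0.  0.  1.] tilt deg 89.9 yaw -0.005 cent [ 35.6  53.  108.8] npts 361 rms 1.8 range [[-5.0, 9.0, 105.0], [77.0, 91.0, 112.0]]
[[295.4 192.6]
 [301.9 153.5]
 [341.5 160.1]
 [335.  199.2]]
[array([-33.8, 103.7]), array([ 87.4, 103.5]), array([ 87.8, -18.5]), array([-33.4, -17.4])]
lid z 105.46817823626529 all [101.5 109.6]
[[-16.   -0.2]
 [ 86.9 104.1]]
[[92, 125, 218, 295, 21903], [281, 151, 55, 42, 1773], [0, 329, 104, 83, 5285], [311, 393, 15, 27, 237], [285, 406, 13, 10, 39]]
[[339, 0, 93, 201, 8606], [466, 0, 94, 95, 3347], [531, 133, 29, 61, 996], [517, 183, 6, 4, 16], [212, 190, 50, 55, 1356], [334, 202, 36, 37, 654]]
t17.85 uv [-66.3 437.6] z250.0 F(u,v,z) [-0.3 -1.1 -0.2] w21 q [-0.6  0.4  0.   1.6 -0.   1.1 -0.7] toolx [0.2 1.  0. ] z [ 0.  0. -1.]
```

```bash
python3 -c "
from h import *
print(robot.finish_job())"
```

```text
the job is handed in; nothing more can be done
None
```

The jar is standing upright on the bench, flat against the case, and I handed the job in at about 18 s with the arm clear of everything.

**How it went:**
- I pushed the jar square onto the flank with both fingers.
- I then pressed high on the lid at about 4–8 N and dragged the lid end up along its arc.
- When I lifted the fingers off at about 69° to change hold, the jar dropped the last 21° upright by itself, so there was no push on the lid for that part.
- A last push of about 4 N low on the body, not the lid, did not move it.

**Last checks:**
- **Upright:** the lid face is level (89.9°), about 106–109 mm above the bench against the expected 107.
- **Against the case:** the body reaches from about 0 to 104 mm from the flank, with no measurable gap and no skew.
- **Other things:** before and after pictures differ only at the jar and the arm. From above, the arm hid parts of the orange look-alike, the screwdriver, the mouse and the goniometer. In the other view the arm hid only the goniometer, partly, so that is the least sure.
- **Forces:** the highest horizontal push I read was about 8 N, and the highest reading of any kind was about 10 N downward on the lid. These were read at the end of each move, so brief peaks in between were not seen.

**Checks that failed or disagreed:**
- One lid measurement was invalid because it picked up the grey case; I repeated it over a smaller area and it came out fine.
- The simple outline fit of the jar from above also ran into the case, so I used the depth readings for the gap.
- The final push met the jar about 2 mm nearer the case than I had worked out, which I put down to a slight tilt of the tool.

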